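# Release the eccentric cam and push the follower slide home

## Task

On the small registration fixture of the print table, push the red peg of the yellow eccentric cam round, either way, until the lever points straight forward, away from the roller of the blue slide, so that the cam's low point faces the roller; only then push the blue slide by its upright plate fully forward, so that it brings the wooden printing block up against the register stop. Only push: lift nothing, do not touch the wooden block yourself, leave the jars, tubs, tape and tools where they are, and finish clear of everything.

Things in the scene. Friction and masses are not known exactly. Their poses are not given: they have to be found in the camera images.
- fixture: fixed aluminium base plate 220 x 230 x 12 mm; origin at table level, plate spans x -130 to +90, y -115 to +115 mm. Its +x is 'forward', the way the slide travels. Slide and block run along y = -60 mm; the cam axis is at x 0, y +50. Steel guides 14 mm tall flank the block (inner faces 37.5 mm either side of y = -60). A red line on the plate at x +75, y +50 marks the lever's low-point direction.
- cam_axis (a point): the cam's upright turning axis at the plate's top surface (12 mm above the table); fixed to the fixture, with the fixture's axes
- cam (a joint): yellow cam's angle, rad, counterclockwise from above, range -0.5 to 6.78, starts 1.6 to 4.7. 0 and 6.283: low point to the roller (lever along fixture +x). 3.14: high point to the roller. Disc radius 34, centre 16 mm off the axis on the lever's side. Stays where left; needs about 0.35 N m (6.5 N at the peg). The slide goes fully home only within about 0.5 rad of the low point.
- cam_peg (a point): top centre of the red upright peg on the cam's dark lever: 14 mm diameter, 55 mm from the cam axis, foot 55 and top 100 mm above the table; its x axis points outward along the lever. Lever: flat bar 16 mm wide, 49 to 55 mm above the table, ending 8 mm beyond the peg's centre. All else of fixture and block is lower than the peg's foot, except the slide's upright plate (66 mm).
- slide (a joint): travel of the blue follower slide along fixture +x, m: 0 fully back, 0.036 fully home at its own stop; starts 0 to 0.003. Friction about 4 N, stays where left. Its upright steel roller (radius 10 mm, on the side arm) is behind the cam, 65.5 mm from the cam axis at 0 and 29.5 mm at 0.036.
- slide_push (a point): centre of the rear (fixture -x) face of the slide's upright blue push plate, 46 mm above the table; axes as the fixture's. Plate 60 mm wide (y), 10 mm thick, from 16 to 66 mm above the table; behind it only the base plate (12 mm). At slide 0 it is at fixture x -90, y -60 mm. The slide's front face, which pushes the block, is 60 mm ahead of it.
- block: loose wooden printing block 60 (x) x 70 (y) x 24 mm with a round knob (24 mm diameter, 15 mm tall) on top, about 0.2 kg; origin at the centre of its underside. Stands on the base plate between slide and register stop, at first 17 to 29 mm short of the stop; its centre is at fixture x +37 mm when it touches. The slide fully home leaves it within about 1 mm of the stop.
- register_stop (a point): middle of the top rear edge of the dark steel register stop, a bar 85 mm wide standing 20 mm above the plate; its face to the block is at fixture x +67 mm, y -60; fixed to the fixture
- ink_jar: bystander: red ink jar with white lid, 56 mm diameter, 70 mm tall, on the table left of the fixture; origin at the centre of its underside
- tape_roll: bystander: roll of tan tape lying flat, 90 mm diameter, 25 mm tall, right of the fixture; origin at the centre of its underside
- ink_tub: bystander: black ink tub, 100 mm diameter, 85 mm tall; origin at the centre of its underside
- white_tub: bystander: open white plastic tub, 110 mm diameter, 90 mm tall; origin at the centre of its underside
- squeegee: bystander: wooden squeegee with rubber blade lying flat, 240 mm long (its y), 30 mm tall; origin on the table level near its middle
- spatula: bystander: ink spatula lying on the table; origin at the underside
- green_jar: bystander: green ink jar with white lid, 66 mm diameter, 80 mm tall; origin at the centre of its underside

How it is judged:
By the outcome, as a careful person would: the job done as asked, in the order asked, and still so for the second after the job is handed in, with the robot touching nothing.
It also fails if it takes over 64 s, if anything falls off the work surface, if the arm or the gripper's body presses on something with over 40 N, if the wrist force passes 120 N, or if a joint passes its speed limit or range.

## Robot

A 7-joint arm with a two-finger parallel gripper is mounted at the origin on the work surface. World frame = base frame: x ahead of the robot, y to its left, z up, the work surface at z = 0. Lengths are in mm, angles in rad, forces in N, time in s.
With the tool pointing down it reaches from about 400 to 900 mm from the base axis. Payload 5.6 kg.
Tool frame: the origin (TCP) lies between the finger pads; the fingertips stand 19 mm ahead of it and the grasp point (between the pads) is the TCP; z points along the fingers, y is the line along which they close (so a half turn about z gives the same grasp; the last joint's range is limited). The gripper opens to 92 mm and grips with 3 to 60 N. Pads are 20 mm wide; open, the fingers measure 128 mm over their backs; the gripper's body (75 mm by 189 mm) begins 69 mm behind the grasp point.
Start: joints at [1.161, 0.468, -0.012, 1.603, 0.006, 1.071, -0.056], TCP at [233.069, -606.785, 200.792] pointing down, gripper open.
Joint ranges: [-2.53, 2.53], [-0.31, 2.02], [-1.57, 1.55], [0.28, 2.44], [-1.29, 4.43], [0.15, 1.84], [-2.92, 2.92]. Speed limits (rad/s): [2.57, 2.57, 3.14, 3.14, 3.14, 3.14, 3.14].

## Interface

Orientations are given as a 3x3 rotation matrix whose columns are the frame's x, y, z axes.
In Python, from workcell import robot gives the robot as it stands.
- The arm moves only by the tool carry_out, never from a script. Its argument "plan" is a list that holds one entry, the list of rows, each a list of 5 numbers: the shift along the world's x, y, z in cm, then the turn about the world's z in degrees, then the closure, from 0 (fully open) to 1 (shut). In form: [[[tx, ty, tz, twist, claw], ...]]. A call has 1 to 12 rows; each row shifts and turns the commanded pose from where the row before left it; what a row does not reach is not made up. A row lasts 1/10 s, in which the tool goes at most 50 mm and 8.59 degrees, less where a joint would pass 70% of its speed; a pose out of reach is approached as far as the arm can. A call with a gripper value outside its range is refused whole. The fingers move at their own pace and stop on an object; "newtons" is the grip in N (left out, the last holds). Time passes only in rows, so rows that do not move let the fingers close. It gives the time, the measured TCP pose, the force, the opening and the grip force at its end, in the units of the state.
- robot.sense(): the state, without advancing time (a new reading comes with each control period).
- robot.grab_frame(name): name is "side" or "top" or "wrist"; returns a dict with "img" (420x560x3 uint8, blue, green, red), "z_map" (420x560 float32, mm along the optical axis (not along the pixel's ray), 0 where there is no reading), "fx", "fy", "cx", "cy" (pixels), "dist_coeffs" ([k1, k2, p1, p2, k3] as OpenCV has them; the pictures are not rectified), "view" (4x4, takes a point from world to camera coordinates); the wrist camera has in their place "T_tool_cam" (4x4, takes a point from camera to tool coordinates, whose origin is the TCP and whose axes are the flange's). Camera axes: x right, y down, z forward; pixel columns grow to the right and rows downward; lengths in mm; the calibration is good to about 2 mm. A picture is of the moment at which its call begins: read the wrist's pose just before it.
- robot.job_done(): hands the job in; it is judged then, once.
The state is a dict: "time_s": time; "joint_positions": joint angles; "dq": joint speeds; "joint_efforts": joint torques, N m; "ee_pos": TCP position; "tcp_rot": TCP orientation; "ft_force": force on the tool from outside, world axes, zero at the start; "wrist_torque": the same for the moment, N m; "finger_gap": opening from 0.0 (shut) to 1.0 (fully open); "grasp_force": force on a finger pad.
Only numpy, scipy, OpenCV 4.12 (cv2) and the standard library are available. Lean on these libraries where they do the work, as an engineer would, in place of code of your own. Each camera call takes 0.05 s, during which the arm holds its last target. There are 200 camera calls.

## Working session

There is one attempt and no reset: what is moved stays moved. The work goes in short steps, Python scripts to look and compute and a tool call to move; the robot and the scene stay as the last step left them, time stands still between calls to the robot, and variables do not carry over. Pictures are saved under pics/ and viewed, at most 11 in all, crops included, and the job is handed in when it is done.

Besides the shell and the picture viewer there is one more tool, called after "Request:" as a command line: name --argument value ..., lists and objects as JSON in quotes. carry_out: Moves the arm, as the interface text tells. Its arguments: {"type":"object","properties":{"plan":{"type":"array"},"newtons":{"type":"number"}},"required":["plan"]}

```bash
mkdir -p pics; python3 - <<'E'
from workcell import robot
import cv2,pickle
d={}
for n in("top","side"):
    f=robot.grab_frame(n);d[n]=f;cv2.imwrite(f"pics/{n}0.png",f["img"])
    print(n,f["fx"],f["cx"],f["dist_coeffs"],f["view"])
pickle.dump(d,open("f0.pkl","wb"))
s=robot.sense();print(s["time_s"],s["ee_pos"],s["tcp_rot"],s["ft_force"])
E
```

```text
top 382.0440587060659 277.519117684525 [-0.06282979  0.          0.          0.          0.        ] [[ 1.82683877e-02 -9.99782396e-01  1.00710814e-02 -1.62591783e+01]
 [-9.89197286e-01 -1.95384421e-02 -1.45282407e-01  5.35217372e+02]
 [ 1.45447566e-01 -7.30821107e-03 -9.89338969e-01  1.36339217e+03]
 [ 0.00000000e+00  0.00000000e+00  0.00000000e+00  1.00000000e+00]]
side 467.94299361737035 277.5214830292983 [0.03611884 0.         0.         0.         0.        ] [[-9.99680813e-01 -2.18008030e-02 -1.27670426e-02  5.46332823e+02]
 [-5.67179349e-03  6.86108448e-01 -7.27477167e-01  9.37830050e+01]
 [ 2.46191622e-02 -7.27172553e-01 -6.86013101e-01  1.66374803e+03]
 [ 0.00000000e+00  0.00000000e+00  0.00000000e+00  1.00000000e+00]]
0.1 [ 232.84175176 -606.30104897  199.95316474] [[ 9.33497500e-01  3.58583269e-01 -6.76377518e-04]
 [ 3.58583881e-01 -9.33496481e-01  1.38582616e-03]
 [-1.34461960e-04 -1.53620333e-03 -9.99998811e-01]] [ 0.38686362 -0.26053903  0.11211017]
```

View pics/top0.png

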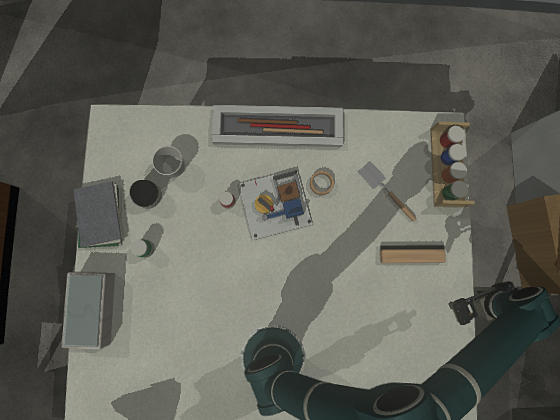

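View pics/side0.png

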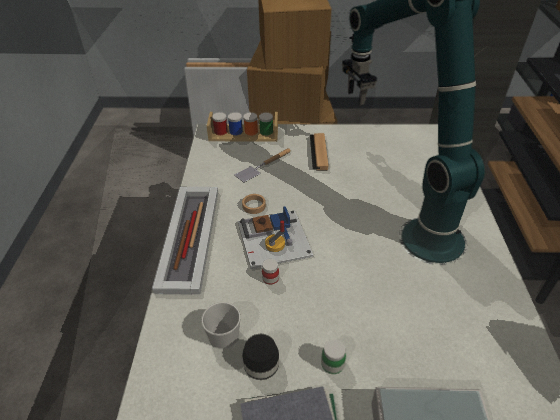

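The top view shows the fixture around (277,203), with the ink jar at (227,200) and the tape at (321,182). In the side view the fixture is around (273,238). I'll enlarge both.

```bash
cat > h.py <<'E'
import cv2,numpy as np
def ray(f,uv,z,view=None):
    K=np.array([[f["fx"],0,f["cx"]],[0,f["fy"],f["cy"]],[0,0,1]])
    p=cv2.undistortPoints(np.float64(uv).reshape(-1,1,2),K,np.array(f["dist_coeffs"])).reshape(-1,2)
    V=np.array(view if view is not None else f["view"]);R,t=V[:3,:3],V[:3,3]
    c=-R.T@t;d=np.c_[p,np.ones(len(p))]@R
    return c+d*((np.atleast_1d(z)-c[2])/d[:,2])[:,None]
def pix(f,P):
    K=np.array([[f["fx"],0,f["cx"]],[0,f["fy"],f["cy"]],[0,0,1]]);V=np.array(f["view"])
    return cv2.projectPoints(np.float64(P).reshape(-1,1,3),cv2.Rodrigues(V[:3,:3])[0],V[:3,3],K,np.array(f["dist_coeffs"]))[0].reshape(-1,2)
E
python3 - <<'E'
import pickle,cv2,numpy as np
from h import *
d=pickle.load(open("f0.pkl","rb"))
a=cv2.resize(d["top"]["img"][155:250,210:340],None,fx=6,fy=6,interpolation=cv2.INTER_CUBIC)
b=cv2.resize(d["side"]["img"][190:290,225:325],None,fx=6,fy=6,interpolation=cv2.INTER_CUBIC)
cv2.imwrite("pics/a.png",a);cv2.imwrite("pics/b.png",b)
E
```

```text
(no output)
```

View pics/a.png

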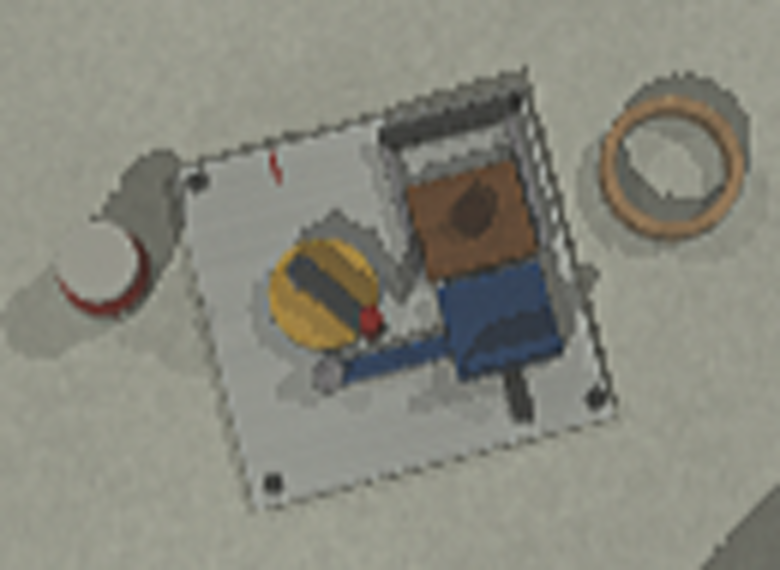

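View pics/b.png

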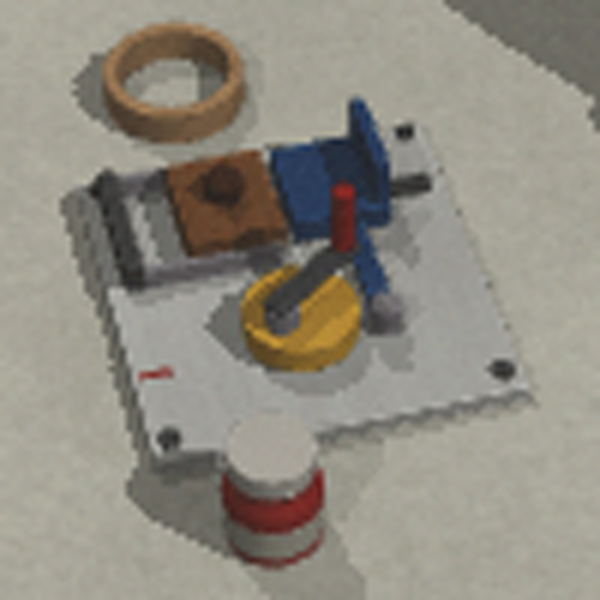

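The crops show plate corners at top (240.5,182.5), (297.8,167.5), (312.8,223.3) and (253,239.7). The red peg, at crop (371,322), points back-right of the cam axis, so the cam is at about 4.2 rad. Next I'll measure it properly.

```bash
python3 - <<'E'
import pickle
from h import *
d=pickle.load(open("f0.pkl","rb"))
o=np.array([[115-25,115],[90,-115],[-130,-115],[-130,115]],float)
T=np.array([[183,165],[527,75],[617,410],[258,508]])/6+[210-.4,155-.4]
S=np.array([[148,465],[68,190],[420,125],[535,400]])/6+[225-.4,190-.4]
def fit(W):
    a=o-o.mean(0);b=W-W.mean(0)
    th=np.arctan2((a[:,0]*b[:,1]-a[:,1]*b[:,0]).sum(),(a*b).sum())
    R=np.array([[np.cos(th),-np.sin(th)],[np.sin(th),np.cos(th)]]);t=W.mean(0)-R@o.mean(0)
    return th,R,t,np.linalg.norm(o@R.T+t-W,axis=1)
for n,c in(("top",T),("side",S)):
    f=d[n];W=ray(f,c,12)[:,:2];th,R,t,r=fit(W);print(n,W.round().tolist(),th,t.round(1),r.round(1))
    hsv=cv2.cvtColor(f["img"],cv2.COLOR_BGR2HSV)
    m=((hsv[...,0]<6)|(hsv[...,0]>174))&(hsv[...,1]>150)&(hsv[...,2]>60)
    k,l,st,ce=cv2.connectedComponentsWithStats(m.astype(np.uint8))
    ax=R@[0,50]+t;print("axis",ax)
    for i in range(1,k):
        if st[i,4]>=4:
            p=ray(f,ce[i:i+1],78)[0];v=R.T@(p[:2]-t)
            if abs(v).max()<160:print(st[i],ce[i],"peg?",p.round(1),"fix",v.round(1),np.arctan2(v[1]-50,v[0])%6.283,np.hypot(v[0],v[1]-50))
    print("push",R@[-90,-60]+t)
    top=f
    for nm,P in(("mark",[75,50,12]),("roller",[-65,50,40])):print(nm,pix(f,[[*(R@P[:2]+t),P[2]]]))
E
```

```text
top [[640.0, 137.0], [703.0, -79.0], [490.0, -137.0], [425.0, 84.0]] 0.2701803554042373 [584.    6.4] [4.2 2.  1.9 3.1]
axis [570.6645897   54.61676611]
[270 206   3   4   9] [271.22222222 207.66666667] peg? [534.9  16.8  78. ] fix [-44.6  23.1] 3.684430789819413 52.079101294864095
push [513.28911792 -75.41421188]
mark [[256.63266515 181.73132987]]
roller [[265.53600135 216.36560573]]
side [[638.0, 147.0], [701.0, -71.0], [485.0, -131.0], [421.0, 97.0]] 0.26483103972776 [580.4  15.8] [3.1 3.9 1.9 5.9]
axis [567.28337614  64.00958989]
[281 221   3  11  24] [282.25       225.83333333] peg? [528.9  17.4  78. ] fix [-49.3  15.1] 3.7580310266766253 60.42354122368803
push [509.21315183 -65.71260963]
mark [[249.87517581 252.82800834]]
roller [[289.23488086 239.74497038]]
```

Request:
carry_out --plan '[[[1.5, 3.8, 1.5, 0, 0.45], [1.5, 3.8, 1.5, 0, 0.45], [1.5, 3.8, 1.5, 0, 0.45], [1.5, 3.8, 1.5, 0, 0.45], [2, 4, 1, 0, 0.45], [2, 4, 1, 0, 0.45], [2, 4, 1, 0, 0.45], [2, 4, 1, 0, 0.45], [2, 4, 1, 0, 0.45], [2, 4, 1, 0, 0.45], [2, 4, 1, 0, 0.45], [2, 4, 0, 0, 0.45]]]'

```text
time_s: 1.3
ee_pos: [454.1, -133.2, 332.1]
tcp_rot: [[0.934, 0.358, 0.002], [0.358, -0.934, -0.001], [0.002, 0.002, -1.0]]
ft_force: [1.0, -0.2, -0.8]
finger_gap: 0.551
grasp_force: 0.0
```

Request:
carry_out --plan '[[[1.5, 4, 0, 0, 0.45], [1.5, 4, 0, 0, 0.45], [1.5, 4, 0, 0, 0.45], [0, 0, 0, 0, 0.45], [0, 0, 0, 0, 0.45], [0, 0, 0, 0, 0.45]]]'

```text
time_s: 1.9
ee_pos: [497.7, -16.1, 330.4]
tcp_rot: [[0.934, 0.357, -0.001], [0.357, -0.934, -0.001], [-0.001, 0.0, -1.0]]
ft_force: [0.1, -1.3, 0.0]
finger_gap: 0.551
grasp_force: 0.0
```

```bash
python3 - <<'E'
from workcell import robot
import cv2,pickle
s=robot.sense();f=robot.grab_frame("wrist")
print(s["time_s"],s["ee_pos"],s["tcp_rot"],s["ft_force"],s["finger_gap"],f["T_tool_cam"])
pickle.dump((s,f),open("w1.pkl","wb"));cv2.imwrite("pics/w1.png",f["img"])
E
```

```text
1.9 [497.6601356  -16.08991942 330.44462688] [[ 9.34132939e-01  3.56924021e-01 -9.46270663e-04]
 [ 3.56923595e-01 -9.34133393e-01 -5.92323739e-04]
 [-1.09535760e-03  2.15562789e-04 -9.99999377e-01]] [ 0.11138933 -1.25675351  0.03935101] 0.5514104648862357 [[-6.61812010e-04 -9.70646160e-01 -2.40511110e-01  6.80663259e+01]
 [ 9.99999676e-01 -7.52474376e-04  2.85120169e-04 -1.23337444e-01]
 [-4.57729244e-04 -2.40510843e-01  9.70646344e-01 -1.82181080e+02]
 [ 0.00000000e+00  0.00000000e+00  0.00000000e+00  1.00000000e+00]]
```

View pics/w1.png

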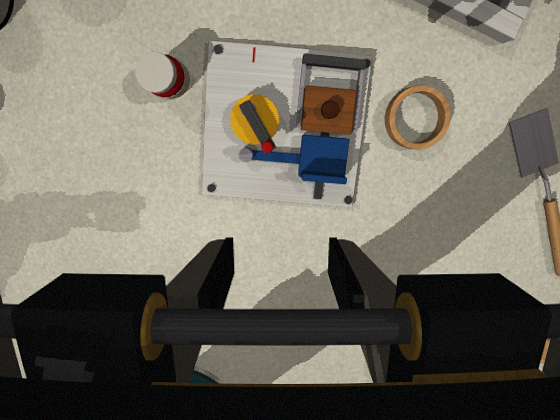

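The wrist view shows the plate corners at (208,38), (377,49), (354,208) and (203,194). The red peg is at (267,147), the red mark at (254,55), and the push plate runs along (300-348,180).

```bash
cat >> h.py <<'E'
def wview(s,f):
    T=np.eye(4);T[:3,:3]=s["tcp_rot"];T[:3,3]=s["ee_pos"];return np.linalg.inv(T@np.array(f["T_tool_cam"]))
E
python3 - <<'E'
import pickle
from h import *
s,f=pickle.load(open("w1.pkl","rb"));f["view"]=wview(s,f)
g=f["img"]
hsv=cv2.cvtColor(g,cv2.COLOR_BGR2HSV)
# plate corners by min-area polygon of grey vs table is delicate: refine clicks via the 4 screws+corners
C=np.array([[208,38],[377,49],[354,208],[203,194]],float)
o=np.array([[90,115],[90,-115],[-130,-115],[-130,115]],float)
W=ray(f,C,12)[:,:2];print(W.round(1).tolist())
a=o-o.mean(0);b=W-W.mean(0);th=np.arctan2((a[:,0]*b[:,1]-a[:,1]*b[:,0]).sum(),(a*b).sum())
R=np.array([[np.cos(th),-np.sin(th)],[np.sin(th),np.cos(th)]]);t=W.mean(0)-R@o.mean(0)
print("th",th,"t",t,np.linalg.norm(o@R.T+t-W,axis=1).round(1))
m=((hsv[...,0]<6)|(hsv[...,0]>174))&(hsv[...,1]>150)&(hsv[...,2]>60)
k,l,st,ce=cv2.connectedComponentsWithStats(m.astype(np.uint8))
for i in range(1,k):
    if st[i,4]>8 and 200<ce[i,0]<380:
        for z in(12,95):
            p=ray(f,ce[i:i+1],z)[0];v=R.T@(p[:2]-t);print(st[i],ce[i],z,p.round(1),"fix",v.round(1),np.arctan2(v[1]-50,v[0])%6.283,np.hypot(v[0],v[1]-50))
P=ray(f,[[300,180],[346,184]],66)[:,:2];print("plate rear top edge",((P-t)@R).round(1))
P=ray(f,[[308,86],[357,88]],36)[:,:2];print("block front",((P-t)@R).round(1))
print("axis",R@[0,50]+t,"push",R@[-90,-60]+t)
cv2.imwrite("pics/w1c.png",cv2.resize(g[25:220,190:390],None,fx=3,fy=3,interpolation=cv2.INTER_CUBIC))
E
```

```text
[[637.0, 144.0], [707.3, -79.1], [487.4, -139.4], [426.3, 81.9]]
th 0.28243167042655165 t [583.68232186   7.40574427] [1.5 5.2 3.5 0.6]
[253  48   2  14  20] [253.4  53.9] 12 [639.1  78.1  12. ] fix [72.9 52.5] 0.03424119261815576 72.9483147708146
[253  48   2  14  20] [253.4  53.9] 95 [626.2  66.6  95. ] fix [57.3 45. ] 6.195736956079909 57.52973512976087
[262 141  11  12 104] [266.90384615 146.50961538] 12 [526.5  16.3  12. ] fix [-52.4  24.5] 3.594311882634012 58.307993940101326
[262 141  11  12 104] [266.90384615 146.50961538] 95 [532.3  15.   95. ] fix [-47.2  21.6] 3.6823853053570548 55.11094392221727
plate rear top edge [[-89.2 -24.3]
 [-89.5 -86. ]]
block front [[ 33.7 -25.2]
 [ 37.  -91.1]]
axis [569.7477319   55.42477386] push [513.96957657 -75.29935317]
```

View pics/w1c.png

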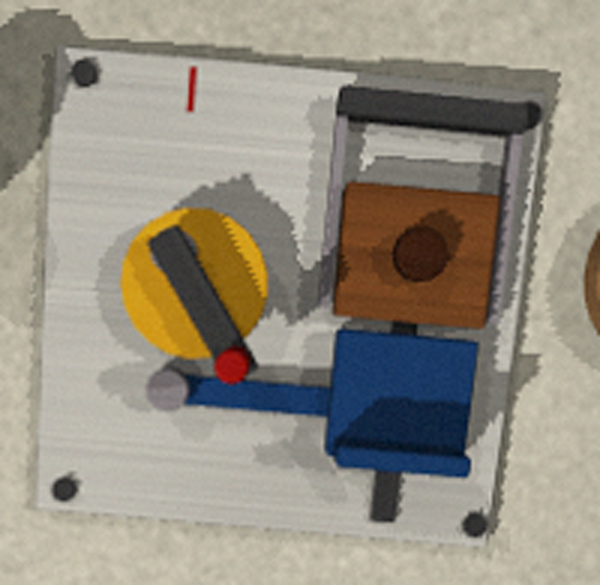

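The cam is at about 3.68 rad, axis (570,55), heading 0.28 and peg (532,15). I'll use a half-open fork, loosely straddling the peg, and sweep it counterclockwise by about 2.6 rad.

Request:
carry_out --plan '[[[0.69, 0.62, -3, 5.2, 0.6], [0.69, 0.62, -3, 5.2, 0.6], [0.69, 0.62, -3, 5.2, 0.6], [0.69, 0.62, -3, 5.2, 0.6], [0.7, 0.62, -3, 5.2, 0.6], [0, 0, 0, 0, 0.6], [0, 0, 0, 0, 0.6], [0, 0, 0, 0, 0.6]]]'

```text
time_s: 2.75
ee_pos: [533.5, 15.3, 182.5]
tcp_rot: [[0.684, 0.729, 0.003], [0.729, -0.684, -0.001], [0.001, 0.002, -1.0]]
ft_force: [0.8, 1.2, -0.2]
finger_gap: 0.402
grasp_force: 0.0
```

```bash
python3 - <<'E'
from workcell import robot
import cv2,pickle
from h import *
s=robot.sense();f=robot.grab_frame("wrist");f["view"]=wview(s,f)
print(s["time_s"],s["ee_pos"],s["finger_gap"])
hsv=cv2.cvtColor(f["img"],cv2.COLOR_BGR2HSV)
m=((hsv[...,0]<6)|(hsv[...,0]>174))&(hsv[...,1]>150)&(hsv[...,2]>60)
k,l,st,ce=cv2.connectedComponentsWithStats(m.astype(np.uint8))
for i in range(1,k):
    if st[i,4]>30:print(st[i],ce[i],ray(f,[ce[i],[st[i,0]+st[i,2]/2,st[i,1]+st[i,3]/2]],98).round(1).tolist())
cv2.imwrite("pics/w2.png",f["img"])
E
```

```text
2.75 [533.51425462  15.3150182  182.4961785 ] 0.40153237197386205
[539   0  21  33 346] [552.3699422  10.8150289] [[793.6, -11.5, 98.0], [789.1, -13.3, 98.0]]
[162  15  53  59 662] [198.41540785  53.97280967] [[572.1, 144.6, 98.0], [571.6, 154.4, 98.0]]
[309  66  11  18  51] [314.05882353  74.64705882] [[624.3, 75.0, 98.0], [624.4, 74.6, 98.0]]
[271 195  17  26 344] [278.75290698 207.97383721] [[535.1, 18.6, 98.0], [535.6, 18.2, 98.0]]
```

View pics/w2.png

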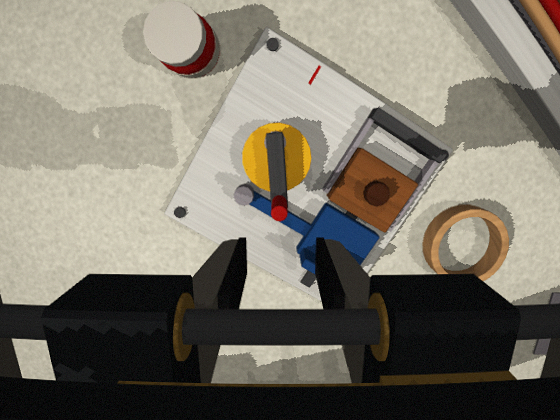

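The peg is centred between the fingers. Peg top is at about (279,213), roughly world (533,16). Next I descend, and compute the arc steps.

Request:
carry_out --plan '[[[0, 0, -2.4, 0, 0.6], [0, 0, -2.4, 0, 0.6], [0, 0, -2.3, 0, 0.6], [0, 0, -2.3, 0, 0.6], [0, 0, 0, 0, 0.6]]]'

```text
time_s: 3.3
ee_pos: [531.3, 15.4, 85.7]
tcp_rot: [[0.683, 0.731, -0.003], [0.731, -0.683, -0.001], [-0.003, -0.002, -1.0]]
ft_force: [-0.7, -0.5, -0.1]
finger_gap: 0.4
grasp_force: 0.0
```

```bash
python3 -c "
import numpy as np
a=np.radians(np.arange(227,392,6));p=5.5*np.c_[np.cos(a),np.sin(a)]
print(np.diff(p.round(2),axis=0).round(2).tolist(),len(a)-1)"
```

```text
[[0.44, -0.37], [0.48, -0.32], [0.51, -0.27], [0.53, -0.22], [0.55, -0.16], [0.57, -0.1], [0.57, -0.04], [0.58, 0.02], [0.57, 0.08], [0.56, 0.14], [0.54, 0.2], [0.52, 0.25], [0.48, 0.3], [0.46, 0.36], [0.41, 0.4], [0.37, 0.44], [0.32, 0.48], [0.27, 0.51], [0.22, 0.53], [0.16, 0.55], [0.1, 0.57], [0.04, 0.57], [-0.02, 0.58], [-0.08, 0.57], [-0.14, 0.56], [-0.2, 0.54], [-0.25, 0.52]] 27
```

Request:
carry_out --plan '[[[0.44, -0.37, 0.2, 6, 0.6], [0.48, -0.32, 0, 6, 0.6], [0.51, -0.27, 0, 6, 0.6], [0.53, -0.22, 0, 6, 0.6], [0.55, -0.16, 0, 6, 0.6], [0.57, -0.1, 0, 6, 0.6], [0.57, -0.04, 0, 6, 0.6], [0.58, 0.02, 0, 6, 0.6], [0.57, 0.08, 0, 6, 0.6], [0.56, 0.14, 0, 6, 0.6], [0, 0, 0, 0, 0.6]]]'

```text
time_s: 4.4
ee_pos: [588.0, 3.4, 90.9]
tcp_rot: [[-0.291, 0.957, 0.003], [0.957, 0.291, -0.0], [-0.001, 0.003, -1.0]]
ft_force: [0.7, -0.2, -0.5]
finger_gap: 0.399
grasp_force: 0.0
```

```bash
cat > look.py <<'E'
import sys,pickle
from workcell import robot
from h import *
d=pickle.load(open("f0.pkl","rb"))
s=robot.sense();f=robot.grab_frame("wrist");f["view"]=wview(s,f)
print(s["time_s"],s["ee_pos"].round(1) if hasattr(s["ee_pos"],"round") else s["ee_pos"],s["ft_force"])
for nm,f in(("wrist",f),("side",robot.grab_frame("side")),("top",robot.grab_frame("top"))):
    hsv=cv2.cvtColor(f["img"],cv2.COLOR_BGR2HSV)
    m=((hsv[...,0]<6)|(hsv[...,0]>174))&(hsv[...,1]>150)&(hsv[...,2]>60)
    k,l,st,ce=cv2.connectedComponentsWithStats(m.astype(np.uint8))
    for i in range(1,k):
        if st[i,4]>3:
            p=ray(f,ce[i:i+1],95 if nm=="wrist" else 78)[0]
            v=p[:2]-[569.7,55.4]
            if np.hypot(*v)<75: print(nm,st[i],p.round(1),"r",np.hypot(*v).round(1),"cam",(np.arctan2(v[1],v[0])-.28).round(3)%6.283)
    cv2.imwrite(f"pics/{sys.argv[1]}{nm}.png",f["img"])
E
python3 look.py l1
```

```text
4.4 [588.    3.4  90.9] [ 0.67629383 -0.248587   -0.52971481]
wrist [360 139  25   4  84] [617.   75.2  95. ] r 51.2 cam 0.116
wrist [174 178  39  36 821] [534.1  19.3  95. ] r 50.7 cam 3.6540000000000004
side [281 221   3  11  29] [529.5  17.5  78. ] r 55.2 cam 3.6170000000000004
top [270 206   2   4   7] [534.7  19.1  78. ] r 50.5 cam 3.664
```

View pics/l1wrist.png

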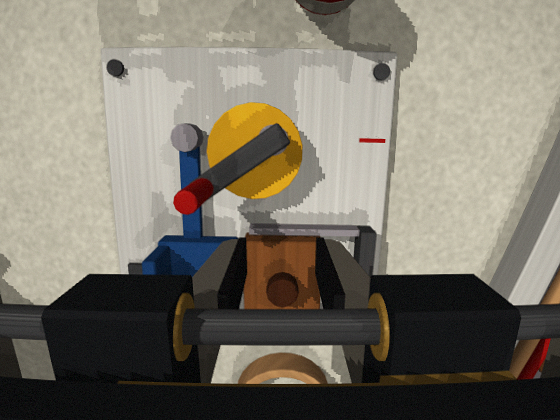

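The fork is now over the block. The peg, at (186,202), stayed behind untouched. I'll check the heights with the depth maps.

```bash
python3 - <<'E'
from workcell import robot
from h import *
s=robot.sense();f=robot.grab_frame("wrist");f["view"]=wview(s,f)
zm=f["z_map"];Vi=np.linalg.inv(f["view"])
def pt(u,v):
    z=np.median(zm[v-1:v+2,u-1:u+2]);return (Vi@[(u-f["cx"])/f["fx"]*z,(v-f["cy"])/f["fy"]*z,z,1])[:3].round(1),z
print(s["time_s"],s["ee_pos"],f["fx"],f["cy"])
for n,p in dict(peg=(185,203),lever=(255,155),block=(255,250),knob=(282,290),plate=(330,80),tipL=(243,243),tipR=(320,243),tipL2=(240,250),roller=(185,135),slide=(170,245)).items():print(n,*pt(*p))
f=robot.grab_frame("side");g=cv2.resize(f["img"][150:290,190:340],None,fx=4,fy=4,interpolation=cv2.INTER_CUBIC)
cv2.imwrite("pics/sc.png",g)
E
```

```text
4.55 [586.58648367   3.39504416  89.88416136] 339.8952872062984 209.80413545985837
peg [531.4  15.8  98.4] 177.99759
lever [557.6  45.8  53.4] 216.58122
block [575.6 -23.3  34.6] 252.02533
knob [602.  -41.4  49.1] 243.95158
plate [592.9 109.   10. ] 246.56447
tipL [566.4   7.7 110.3] 170.77705
tipR [603.2  19.3 111.5] 169.47089
tipL2 [566.1   8.  121.3] 159.96982
roller [506.8  42.9  32.6] 233.90302
slide [514.  -38.6  32.5] 253.27748
```

View pics/sc.png

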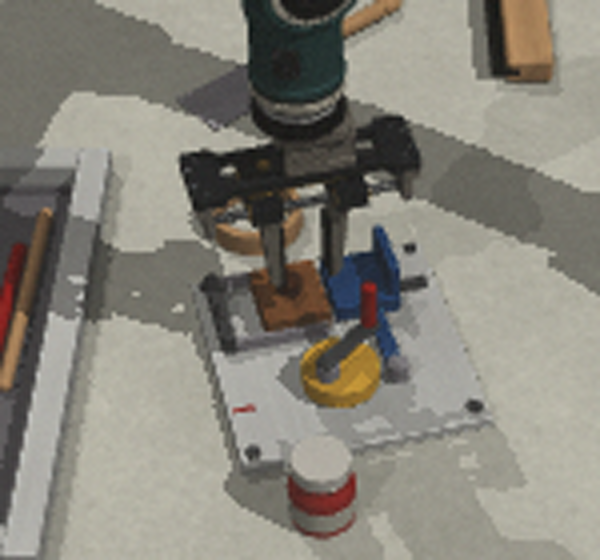

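```bash
python3 - <<'E'
from workcell import robot
from h import *
s=robot.sense();f=robot.grab_frame("side")
R=np.array(s["tcp_rot"]);c=np.array(s["ee_pos"])
for z in(19,0,-20,-40):
    print(z,((pix(f,[c+R@[0,y,z] for y in(-24,24)])-[189.6,149.6])*4).round().tolist())
w=robot.grab_frame("wrist");Vi=np.linalg.inv(wview(s,w))
zm=w["z_map"]
for u in(236,242,325,318):
  for v in(228,234,238,242,250,262):
    z=zm[v,u];P=(Vi@[(u-w["cx"])/w["fx"]*z,(v-w["cy"])/w["fy"]*z,z,1])[:3];print(u,v,(R.T@(P-c)).round(1),w["img"][v,u])
E
```

```text
19 [[331.0, 294.0], [278.0, 305.0]]
0 [[331.0, 278.0], [277.0, 289.0]]
-20 [[331.0, 262.0], [276.0, 273.0]]
-40 [[330.0, 245.0], [275.0, 256.0]]
236 228 [-12.6 -35.1  79.3] [154 163 165]
236 234 [-17.6 -35.3  79.3] [158 167 170]
236 238 [-18.6 -34.4  72.1] [96 83 79]
236 242 [  9.1 -22.  -16.6] [54 59 64]
236 250 [ 10.5 -20.  -31.9] [ 8  5 11]
236 262 [ 10.1 -18.3 -45.5] [19 16 17]
242 228 [-12.3 -30.2  78.6] [194 203 206]
242 234 [-17.5 -30.4  79. ] [155 166 169]
242 238 [ 10.1 -19.3 -13.1] [15 17 19]
242 242 [ 10.4 -18.5 -20.2] [15 17 18]
242 250 [  9.8 -17.4 -29.9] [3 2 6]
242 262 [  3.6 -17.6 -29.8] [0 6 4]
325 228 [-9.9 35.2 70.7] [83 80 87]
325 234 [-13.   34.6  65.1] [139 141 146]
325 238 [-21.1  36.6  79.7] [112 121 124]
325 242 [  9.7  23.5 -18.2] [38 38 41]
325 250 [ 10.5  21.7 -32. ] [16 16 17]
325 262 [ 10.2  20.  -45.7] [11 11 16]
318 228 [-10.3  29.9  71.9] [82 82 86]
318 234 [  67.     1.2 -182.2] [117 117 122]
318 238 [ 10.1  20.4 -13.1] [13 13 11]
318 242 [ 10.4  19.7 -20.2] [17 17 17]
318 250 [  8.   19.2 -25.3] [ 7 11 12]
318 262 [  2.4  19.2 -26.9] [14 13 13]
```

Both the depth map and the side view put the real fingertips about 11 mm behind the reported TCP, not 19 mm ahead. That explains why the fork passed over the peg. I'll go back above it and descend about 29 mm lower, watching the force.

Request:
carry_out --plan '[[[0, 0, 3, 0, 0.6], [-0.6, 0.12, 1, -7.5, 0.6], [-0.7, 0.16, 0, -7.5, 0.6], [-0.7, 0.16, 0, -7.5, 0.6], [-0.7, 0.16, 0, -7.5, 0.6], [-0.7, 0.16, 0, -7.5, 0.6], [-0.7, 0.16, 0, -7.5, 0.6], [-0.7, 0.16, 0, -7.5, 0.6], [-0.7, 0.16, 0, -7.5, 0.6], [0, 0, 0, 0, 0.6], [0, 0, 0, 0, 0.6]]]'

```text
time_s: 5.85
ee_pos: [531.5, 16.3, 129.0]
tcp_rot: [[0.68, 0.734, 0.001], [0.734, -0.68, -0.0], [0.0, 0.001, -1.0]]
ft_force: [-0.1, 0.1, 0.1]
finger_gap: 0.399
grasp_force: 0.0
```

```bash
cat > fing.py <<'E'
from workcell import robot
from h import *
s=robot.sense();w=robot.grab_frame("wrist");Vi=np.linalg.inv(wview(s,w))
R=np.array(s["tcp_rot"]);c=np.array(s["ee_pos"]);zm=w["z_map"]
hsv=cv2.cvtColor(w["img"],cv2.COLOR_BGR2HSV)
m=((hsv[...,0]<6)|(hsv[...,0]>174))&(hsv[...,1]>150)&(hsv[...,2]>60)
v,u=np.nonzero(zm>0);z=zm[v,u]
P=np.c_[(u-w["cx"])/w["fx"]*z,(v-w["cy"])/w["fy"]*z,z,np.ones(len(z))]@Vi.T
P=P[:,:3];Q=(P-c)@R
r=m[v,u]&(P[:,2]>56)&(P[:,2]<105)&(np.hypot(P[:,0]-570,P[:,1]-55)<80)
print(s["time_s"],c.round(1),"gap",s["finger_gap"],"F",np.round(s["ft_force"],1))
q=r&(P[:,2]>94);print("peg top world",P[q].mean(0).round(1) if q.any() else None,"tool",Q[q].mean(0).round(1) if q.any() else None,"peg all",P[r].mean(0).round(1) if r.any() else None,r.sum())
k=(abs(Q[:,0])<14)&(abs(Q[:,1])<45)&(Q[:,2]<30)&(w["img"][v,u].max(1)<70)&(Q[:,2]>-40)
print("finger tool z max pct",np.percentile(Q[k,2],[50,90,97]).round(1))
E
python3 fing.py
```

```text
5.85 [531.5  16.3 129. ] gap 0.3991302305505735 F [-0.1  0.1  0.1]
peg top world [532.9  16.3  97.9] tool [ 0.9  1.  31.1] peg all [534.2  17.7  89.4] 557
finger tool z max pct [-28.7 -16.9 -13.8]
```

Request:
carry_out --plan '[[[0.1, 0, -1.2, 0, 0.6], [0, 0, -1.2, 0, 0.6], [0, 0, -1.2, 0, 0.6], [0, 0, -1.2, 0, 0.6], [0, 0, -1.0, 0, 0.6], [0, 0, -1.0, 0, 0.6], [0, 0, 0, 0, 0.6]]]'

```text
time_s: 6.6
ee_pos: [531.2, 16.2, 59.2]
tcp_rot: [[0.682, 0.732, -0.003], [0.732, -0.682, 0.0], [-0.002, -0.002, -1.0]]
ft_force: [-0.5, 0.9, 0.3]
finger_gap: 0.402
grasp_force: 0.0
```

Request:
carry_out --plan '[[[0.44, -0.37, 0, 6, 0.6], [0.48, -0.32, 0, 6, 0.6], [0.51, -0.27, 0, 6, 0.6], [0.53, -0.22, 0, 6, 0.6], [0, 0, 0, 0, 0.6]]]'

```text
time_s: 7.1
ee_pos: [551.2, 6.2, 60.9]
tcp_rot: [[0.323, 0.946, -0.002], [0.946, -0.323, 0.002], [0.002, -0.002, -1.0]]
ft_force: [-2.5, 2.6, 2.4]
finger_gap: 0.398
grasp_force: 1.9
```

```bash
python3 fing.py; python3 look.py l2
```

```text
7.1 [551.2   6.2  60.9] gap 0.3978747409346216 F [-2.5  2.6  2.4]
peg top world [541.6  10.9  97.9] tool [  1.4 -10.7 -36.9] peg all [542.6  12.7  87.8] 1269
finger tool z max pct [-23.7   8.    8.9]
7.15 [551.2   6.1  60.9] [-2.92853665  3.5804883   1.81797945]
wrist [226   4   9   4   9] [570.2 121.5  95. ] r 66.1 cam 1.283
wrist [221   8   4   1   4] [567.1 121.8  95. ] r 66.4 cam 1.33
wrist [358  71  27  20 124] [615.6  75.2  95. ] r 50.0 cam 0.128
wrist [ 242  234   31   55 1280] [543.9  14.9  95. ] r 48.1 cam 3.865
```

The peg now moves with the fork, leading it by 11.6° as planned. I'll continue the arc.

Request:
carry_out --plan '[[[0.55, -0.16, 0, 6, 0.6], [0.57, -0.1, 0, 6, 0.6], [0.57, -0.04, 0, 6, 0.6], [0.58, 0.02, 0, 6, 0.6], [0.57, 0.08, 0, 6, 0.6], [0.56, 0.14, 0, 6, 0.6], [0.54, 0.2, 0, 6, 0.6], [0.52, 0.25, 0, 6, 0.6], [0.48, 0.3, 0, 6, 0.6], [0.46, 0.36, 0, 6, 0.6], [0, 0, 0, 0, 0.6]]]'

```text
time_s: 8.4
ee_pos: [603.9, 14.3, 59.8]
tcp_rot: [[-0.657, 0.753, -0.005], [0.754, 0.657, -0.002], [0.002, -0.004, -1.0]]
ft_force: [-4.6, -0.9, -0.4]
finger_gap: 0.403
grasp_force: 1.7
```

```bash
python3 fing.py
```

```text
8.4 [603.9  14.3  59.8] gap 0.40264630263026235 F [-4.6 -0.9 -0.4]
peg top world [593.   11.   97.8] tool [  4.8 -10.5 -38. ] peg all [591.8  12.8  88.3] 1243
finger tool z max pct [-23.6   7.    7.7]
```

Request:
carry_out --plan '[[[0.41, 0.42, 0, 6, 0.6], [0.37, 0.46, 0, 6, 0.6], [0.32, 0.5, 0, 6, 0.6], [0.27, 0.53, 0, 6, 0.6], [0.22, 0.55, 0, 6, 0.6], [0.16, 0.57, 0, 6, 0.6], [0.1, 0.59, 0, 6, 0.6], [0.05, 0.59, 0, 6, 0.6], [-0.02, 0.6, 0, 6, 0.6], [-0.08, 0.57, 0, 6, 0.6], [0, 0, 0, 0, 0.6]]]'

```text
time_s: 9.55
ee_pos: [623.5, 65.7, 59.8]
tcp_rot: [[-0.982, -0.191, -0.002], [-0.191, 0.982, -0.005], [0.003, -0.004, -1.0]]
ft_force: [-2.2, -3.6, -1.5]
finger_gap: 0.4
grasp_force: 1.6
```

```bash
python3 fing.py
```

```text
9.55 [623.5  65.7  59.8] gap 0.40041248755492675 F [-2.2 -3.6 -1.5]
peg top world [620.7  53.9  97.8] tool [  5.1 -11.3 -37.9] peg all [618.6  53.9  88.5] 1266
finger tool z max pct [-24.1   7.    7.6]
```

Request:
carry_out --plan '[[[-0.12, 0.56, 0, 5, 0.6], [-0.15, 0.54, 0, 5, 0.6], [-0.15, 0.52, 0, 5, 0.6], [-0.08, 0.28, 0, 2, 0.6], [0, 0, 0, 0, 0.6]]]'

```text
time_s: 10.1
ee_pos: [619.1, 84.5, 60.0]
tcp_rot: [[-0.884, -0.468, -0.001], [-0.468, 0.884, -0.005], [0.003, -0.004, -1.0]]
ft_force: [-1.0, -4.8, -1.7]
finger_gap: 0.399
grasp_force: 1.9
```

```bash
python3 fing.py; python3 - <<'E'
import cv2
from workcell import robot
cv2.imwrite("pics/w5.png",robot.grab_frame("wrist")["img"])
E
```

```text
10.1 [619.1  84.5  60. ] gap 0.39929768414180505 F [-1.  -4.8 -1.7]
peg top world [619.2  71.7  97.7] tool [  6.  -11.5 -37.7] peg all [617.1  71.2  88.7] 1231
finger tool z max pct [-26.8   6.9   7.8]
```

View pics/w5.png

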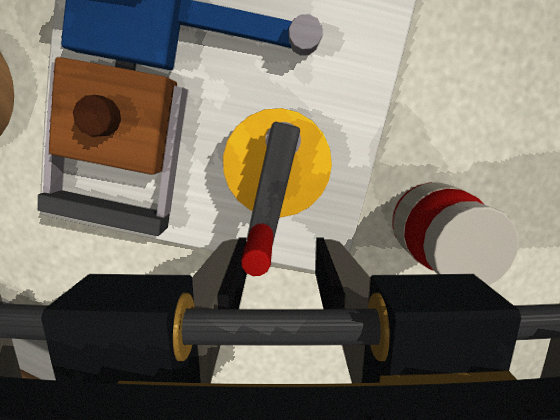

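The lever, from (285,128) to (257,232), lies parallel to the slide's travel within about 3°. So the cam's low point faces the roller. I'll back off the peg, rise, close the fingers and go behind the slide plate.

Request:
carry_out --plan '[[[0.4, -0.75, 0, 0, 0.6], [0, 0, 0, 0, 0.6], [0, 0, 3, 0, 0.6], [0, 0, 4, 0, 0.6], [0, 0, 4, 0, 1], [-2.5, -2.7, 1, -4, 1], [-2.5, -2.7, 0, -4, 1], [-2.5, -2.7, 0, -4, 1], [-2.5, -2.7, 0, 0, 1], [-2.5, -2.7, 0, 0, 1], [-2.5, -2.7, 0, 0, 1], [0, 0, 0, 0, 1]]]'

```text
time_s: 11.4
ee_pos: [470.6, -85.9, 180.3]
tcp_rot: [[-0.963, -0.269, -0.002], [-0.269, 0.963, -0.002], [0.002, -0.002, -1.0]]
ft_force: [0.8, 0.4, -0.1]
finger_gap: 0.003
grasp_force: 0.0
```

```bash
python3 - <<'E'
from workcell import robot
from h import *
s=robot.sense();w=robot.grab_frame("wrist");Vi=np.linalg.inv(wview(s,w));zm=w["z_map"]
hsv=cv2.cvtColor(w["img"],cv2.COLOR_BGR2HSV);cv2.imwrite("pics/w6.png",w["img"])
v,u=np.nonzero(zm>0);z=zm[v,u]
P=(np.c_[(u-w["cx"])/w["fx"]*z,(v-w["cy"])/w["fy"]*z,z,np.ones(len(z))]@Vi.T)[:,:3]
h=hsv[v,u];near=np.hypot(P[:,0]-540,P[:,1]-0)<150
b=near&(h[:,0]>100)&(h[:,0]<125)&(h[:,1]>100)&(P[:,2]>60)&(P[:,2]<72)
print(s["time_s"],s["ee_pos"],s["tcp_rot"],s["finger_gap"],b.sum())
if b.sum()>5:
    r=cv2.minAreaRect(P[b,:2].astype(np.float32));print("plate top",r,P[b].mean(0))
r=near&((h[:,0]<6)|(h[:,0]>174))&(h[:,1]>150)&(P[:,2]>94)&(P[:,2]<105);print("peg",P[r].mean(0) if r.any() else 0)
g=near&(h[:,0]>18)&(h[:,0]<32)&(h[:,1]>120)&(P[:,2]>30);print("cam disc",cv2.minEnclosingCircle(P[g,:2].astype(np.float32)) if g.any() else 0)
E
```

```text
11.4 [470.57076248 -85.92277313 180.33750166] [[-0.96303557 -0.26936942 -0.00161418]
 [-0.26936564  0.96303541 -0.00222478]
 [ 0.0021538  -0.00170774 -0.99999622]] 0.0028575647213351795 44
plate top ((508.6014404296875, -44.010902404785156), (9.370976448059082, 4.460758209228516), 40.97079086303711) [508.48728173 -44.49905765  63.08996609]
peg 0
cam disc ((450.4527587890625, -88.59205627441406), 43.65884780883789)
```

TCP is 44 mm behind the plate and centred on it. Now I descend and push slowly along fixture +x (0.961, 0.276).

Request:
carry_out --plan '[[[0, 0, -4, 0, 1], [0, 0, -4, 0, 1], [0, 0, -3, 0, 1], [0, 0, -2, 0, 1], [0, 0, -1.4, 0, 1], [0, 0, -1, 0, 1], [0, 0, 0, 0, 1]]]'

```text
time_s: 12.15
ee_pos: [473.1, -80.9, 26.3]
tcp_rot: [[-0.961, -0.277, -0.0], [-0.277, 0.961, 0.001], [0.0, 0.001, -1.0]]
ft_force: [-0.2, 0.2, -0.3]
finger_gap: 0.006
grasp_force: 0.0
```

Request:
carry_out --plan '[[[0.77, 0.22, 0, 0, 1], [0.77, 0.22, 0, 0, 1], [0.77, 0.22, 0, 0, 1], [0.77, 0.22, 0, 0, 1], [0.38, 0.11, 0, 0, 1], [0.38, 0.11, 0, 0, 1], [0.38, 0.11, 0, 0, 1], [0, 0, 0, 0, 1]]]'

```text
time_s: 12.95
ee_pos: [514.5, -70.1, 26.6]
tcp_rot: [[-0.961, -0.276, -0.002], [-0.276, 0.961, -0.001], [0.002, -0.0, -1.0]]
ft_force: [-3.1, -2.3, 2.6]
finger_gap: 0.006
grasp_force: 2.0
```

Request:
carry_out --plan '[[[0.38, 0.11, 0, 0, 1], [0.38, 0.11, 0, 0, 1], [0.38, 0.11, 0, 0, 1], [0.38, 0.11, 0, 0, 1], [0.29, 0.08, 0, 0, 1], [0, 0, 0, 0, 1]]]'

```text
time_s: 13.55
ee_pos: [532.8, -64.8, 26.5]
tcp_rot: [[-0.961, -0.276, -0.001], [-0.276, 0.961, -0.0], [0.001, -0.0, -1.0]]
ft_force: [-2.3, -1.2, 1.4]
finger_gap: -0.001
grasp_force: 1.8
```

Request:
carry_out --plan '[[[0.2, 0.06, 0, 0, 1], [0, 0, 0, 0, 1]]]'

```text
time_s: 13.75
ee_pos: [534.3, -64.4, 26.5]
tcp_rot: [[-0.961, -0.276, -0.002], [-0.276, 0.961, -0.001], [0.002, -0.0, -1.0]]
ft_force: [-4.5, -2.5, 1.4]
finger_gap: 0.003
grasp_force: 2.5
```

Request:
carry_out --plan '[[[0.2, 0.06, 0, 0, 1], [0, 0, 0, 0, 1]]]'

```text
time_s: 13.95
ee_pos: [534.3, -64.4, 26.5]
tcp_rot: [[-0.961, -0.275, -0.006], [-0.275, 0.961, -0.003], [0.006, -0.001, -1.0]]
ft_force: [-11.1, -4.4, 7.8]
finger_gap: 0.001
grasp_force: 5.7
```

Request:
carry_out --plan '[[[0.2, 0.06, 0, 0, 1], [0, 0, 0, 0, 1], [0, 0, 0, 0, 1]]]'

```text
time_s: 14.25
ee_pos: [534.3, -64.5, 26.4]
tcp_rot: [[-0.961, -0.275, -0.01], [-0.275, 0.961, -0.005], [0.011, -0.002, -1.0]]
ft_force: [-16.4, -5.8, 14.6]
finger_gap: 0.003
grasp_force: 8.6
```

Request:
carry_out --plan '[[[-0.8, -0.23, 0, 0, 1], [-1.5, -0.43, 0, 0, 1], [-2, -0.57, 0, 0, 1], [0, 0, 3, 0, 1], [0, 0, 4, 0, 1], [0, 0, 5, 0, 1], [-1, -0.3, 5, 0, 1], [-2, -0.6, 5, 0, 1], [-2, -4, 3, 0, 1], [0, -4, 2, 0, 1], [0, -4, 0, 0, 1], [0, -4, 0, 0, 1]]]'

```text
time_s: 15.45
ee_pos: [450.4, -242.7, 291.0]
tcp_rot: [[-0.961, -0.275, 0.004], [-0.275, 0.961, -0.002], [-0.004, -0.003, -1.0]]
ft_force: [0.3, 0.8, -0.3]
finger_gap: 0.005
grasp_force: 0.0
```

Request:
carry_out --plan '[[[0, -4, 0, 0, 1], [0, -4, 0, 0, 1], [0, -4, 0, 0, 1], [0, -4, 0, 0, 1], [0, 0, 0, 0, 1]]]'

```text
time_s: 15.95
ee_pos: [448.9, -407.0, 288.6]
tcp_rot: [[-0.964, -0.267, 0.003], [-0.267, 0.964, -0.0], [-0.003, -0.001, -1.0]]
ft_force: [0.3, -0.8, -0.2]
finger_gap: 0.003
grasp_force: 0.0
```

```bash
python3 - <<'E'
from workcell import robot
import cv2,numpy as np
s=robot.sense();print(s["time_s"],s["ee_pos"],s["ft_force"])
a=cv2.resize(robot.grab_frame("top")["img"][155:250,220:320],None,fx=4,fy=4,interpolation=cv2.INTER_CUBIC)
b=cv2.resize(robot.grab_frame("side")["img"][190:285,225:325],None,fx=4,fy=4,interpolation=cv2.INTER_CUBIC)
cv2.imwrite("pics/end.png",np.hstack([a,b]))
E
```

```text
15.95 [ 448.86613586 -407.03287213  288.62811068] [ 0.32401683 -0.82533084 -0.19790047]
```

View pics/end.png

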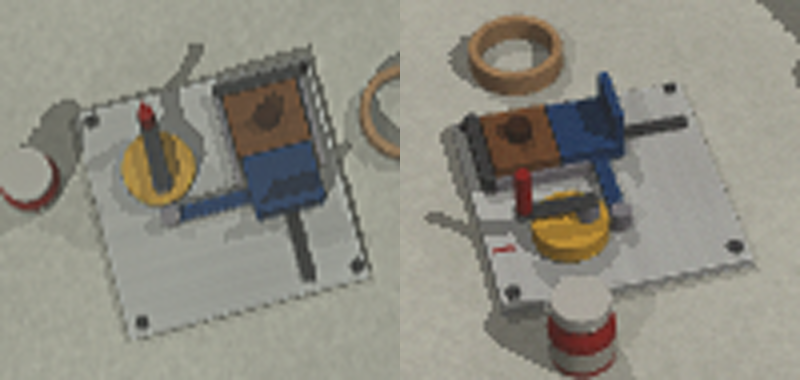

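The block is against the stop, at about (262,85) in the left picture. The slide is home, the roller is by the cam's low side and the lever points forward. The arm is clear of everything.

```bash
python3 -c "
from workcell import robot
print(robot.job_done())"
```

```text
the job is handed in; nothing more can be done
None
```

The job is handed in: the cam's low point was turned to the roller first, then the slide was pushed home with the block against the register stop, and the arm finished clear of everything after about 16 s; a first cam sweep passed over the peg without touching it because the fingertips sat higher than stated, so I redid it lower.

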